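Dock the reagent bottle caddy and start the station

TASK

Push the heavy, top-heavy bottle caddy along the bench into its docking station until it is fully home against the back stop; push only on the low base plate so that it slides upright and does not tip, and keep the fingers off the crate and bottles. Then press the start button on the station's console all the way down and let go. Do not lift or carry anything, and leave the tube rack, the beaker and the jar where they are.

Things in the scene. Friction and masses are not known exactly. Their poses are not given: they have to be found in the camera images.
- caddy: Loose bottle caddy, 0.95 kg. Base: grey slab 120 (x) x 140 (y) x 40 mm high, sliding on the bench; origin at the centre of its underside, +x its front, which enters the station first, z up. Its rear 46 mm, nearest the robot, is a bare heel; push on the upright rear face at x = -60 mm, z 0 to 40 mm. Slides with 3 to 10 N; pushed high up it tips forward.
- caddy_top: White open crate with two capped amber bottles, fixed on the caddy's base, same origin and axes as the caddy. It covers x -14 to +58 mm, y -70 to +70 mm; crate walls from z 40 to 110 mm, bottle caps (32 mm across) up to z 190 mm. Not to be touched by the fingers.
- station: Docking station, fixed. Origin on the bench where the caddy's origin is when home; +x is the way in; axes then agree. White back stop: face at x = 60, to x = 115, 172 wide, 50 high (mm). Grey side rails 25 high, 10 thick, inner faces at y = +-78 from x = 60 to -10 (8 clear each side), then flaring at 20 degrees to x = -65, y = +-98. No floor. Console block: see start_top.
- start (a joint): Travel of the start button, 0 up to 0.006 m fully down; a spring brings it back up; fully down takes about 4 N. A press counts from 4.5 mm down.
- start_top (a point): Centre of the top of the round grey start button (30 mm across), pressed straight down. It is on the white console block, 85 x 85 mm, 50 mm high, beside the left rail, centred at station x = -50, y = 165 mm; button at station x = -45, y = 165 mm.
- rack: Bystander: loose red tube rack 110 x 60 mm, block 45 mm high, capped tubes up to 100 mm; origin at the centre of its underside. Right of the station (its -y side).
- beaker: Bystander: loose glass beaker, 70 mm across, 90 mm high; origin at the centre of its underside. Right of the station.
- jar: Bystander: loose closed jar, 60 mm across, 95 mm high; origin at the centre of its underside. Left of the caddy and nearer to the robot than the console.
Not all that is in view belongs to the job. What is shaped like the caddy but pink, purple or red is not meant.

How it is judged:
By the outcome, as a careful person would: the job done as asked, in the order asked, and still so for the second after the job is handed in, with the robot touching nothing.
It also fails if it takes over 54 s, if anything falls off the work surface, if the arm or the gripper's body presses on something with over 40 N, if the wrist force passes 120 N, or if a joint passes its speed limit or range.

ROBOT

A 6-joint arm with a two-finger parallel gripper is mounted at the origin on the work surface. World frame = base frame: x ahead of the robot, y to its left, z up, the work surface at z = 0. Lengths are in m, angles in rad, forces in N, time in s.
With the tool pointing down it reaches from about 0.325 to 0.9 m from the base axis. Payload 6.1 kg.
Tool frame: the origin (TCP) lies at the very end of the fingers, on their centre line; the grasp point (between the pads) lies 19 mm behind it; z points along the fingers, y is the line along which they close (so a half turn about z gives the same grasp; the last joint's range is limited). The gripper opens to 85 mm and grips with 20 to 120 N. Pads are 22 mm wide; open, the fingers measure 114 mm over their backs; the gripper's body (76 mm by 85 mm) begins 54 mm behind the grasp point. The pads swing forward as they close: fully open they stand 13 mm farther back than shut.
Start: joints at [-1.353, 0.22, 1.526, -0, 1.395, -0.126], TCP at [0.211, -0.588, 0.231] pointing down, gripper open.
Joint ranges: [-2.98, 2.98], [-0.91, 2.08], [0.09, 2.57], [-1.24, 4.39], [0.2, 2.65], [-2.68, 2.68]. Speed limits (rad/s): [2.57, 2.57, 3.01, 3.14, 3.14, 3.14].

INTERFACE

Orientations are given as a rotation vector (axis times angle).
In Python, from cell import bot gives the robot as it stands.
- The arm moves only by the shell command python3 -m handwheel 'ROWS' [FORCE]. ROWS is JSON, a list of rows, each a list of 3 entries, a list of its own where there are three numbers: the shift along the tool's x, y, z each as a share of 120 mm, from -1 to 1, then the turn about the tool's z as a share of 90 degrees, from -1 to 1, then the opening, from 0 (shut) to 1 (fully open). In form: [[[x, y, z], spin, jaw], ...]. A call has 1 to 8 rows; each row is the pose to reach, as a shift and turn from the pose commanded when the call began, along the tool's axes at that moment; what a row does not reach only later rows make up. A row lasts 1/8 s, in which the tool goes at most 62.5 mm and 10.7 degrees, less where a joint would pass 70% of its speed; a pose out of reach is approached as far as the arm can. A call with a number of a shift or a turn outside -1 to 1 is refused whole. A call with a gripper value outside its range is refused whole. The fingers move at their own pace and stop on an object; FORCE is the grip in N (left out, the last holds). Time passes only in rows, so rows that repeat a pose let the fingers close. It gives the time, the measured TCP pose, the force, the opening and the grip force at its end, in the units of the state.
- bot.state(): the state, without advancing time (a new reading comes with each control period).
- bot.camera(name): name is "side" or "top" or "wrist"; returns (picture, depth): 400x640x3 uint8, red, green, blue; 400x640 float32, m along the optical axis (not along the pixel's ray), 0 where there is no reading.
- bot.camera_info(name): a dict with "intrinsics" (3x3 intrinsics, pixels), "R" (3x3) and "t" (3): a world point X has camera coordinates R X + t. Camera axes: x right, y down, z forward; pixel columns grow to the right and rows downward; lengths in m; the calibration is good to about 2 mm. A picture is of the moment at which its call begins: read the wrist's pose just before it. camera_info takes no time and is no camera call; for the wrist camera it gives the pose at the moment of the call.
- bot.hand_in(): hands the job in; it is judged then, once.
The state is a dict: "t": time; "joint_positions": joint angles; "joint_velocities": joint speeds; "tau": joint torques, N m; "eef_pos": TCP position; "ee_rot": TCP orientation; "wrist_force": force on the tool from outside, world axes, zero at the start; "wrist_torque": the same for the moment, N m; "width": opening from 0.0 (shut) to 1.0 (fully open); "grasp_force": force on a finger pad.
Only numpy, scipy, OpenCV 4.12 (cv2) and the standard library are available. Lean on these libraries where they do the work, as an engineer would, in place of code of your own. Each camera call takes 0.05 s, during which the arm holds its last target. There are 200 camera calls.

## Working session

There is one attempt and no reset: what is moved stays moved. The work goes in short steps, Python scripts to look and compute and a shell command to move; the robot and the scene stay as the last step left them, time stands still between calls to the robot, and variables do not carry over. Pictures are saved under pics/ and viewed, at most 10 in all, crops included, and the job is handed in when it is done.

```bash
mkdir -p pics
cat > h.py <<'E'
import numpy as np,cv2
from cell import bot
def cloud(n):
    p,d=bot.camera(n);c=bot.camera_info(n);K,R,t=map(np.array,(c["intrinsics"],c["R"],c["t"]))
    v,u=np.indices(d.shape);q=np.stack([(u-K[0,2])/K[0,0]*d,(v-K[1,2])/K[1,1]*d,d],-1)
    X=(q-t.ravel())@R
    X[d==0]=np.nan
    return p,X
def save(n,p): cv2.imwrite(n,cv2.cvtColor(p,cv2.COLOR_RGB2BGR))
E
python3 - <<'E'
from h import *
s=bot.state();print({k:np.round(v,3) for k,v in s.items()})
for n in("top","side"):
    p,X=cloud(n);save(f"pics/{n}0.png",p);np.savez(f"{n}0.npz",p=p,X=X)
E
```

```text
{'t': np.float64(0.0), 'joint_positions': array([-1.353,  0.221,  1.528,  0.   ,  1.395, -0.126]), 'joint_velocities': array([ 0.   ,  0.   , -0.001,  0.001, -0.   ,  0.001]), 'tau': array([-0.0000e+00, -4.9691e+01, -3.8939e+01, -0.0000e+00,  1.1000e-02,
       -0.0000e+00]), 'eef_pos': array([ 0.211, -0.588,  0.23 ]), 'ee_rot': array([-3.093, -0.537,  0.   ]), 'wrist_force': array([-0.184, -0.033, -0.671]), 'wrist_torque': array([-0.02 ,  0.003,  0.028]), 'grasp_force': np.float64(0.0), 'width': np.float64(1.0)}
```

View pics/top0.png

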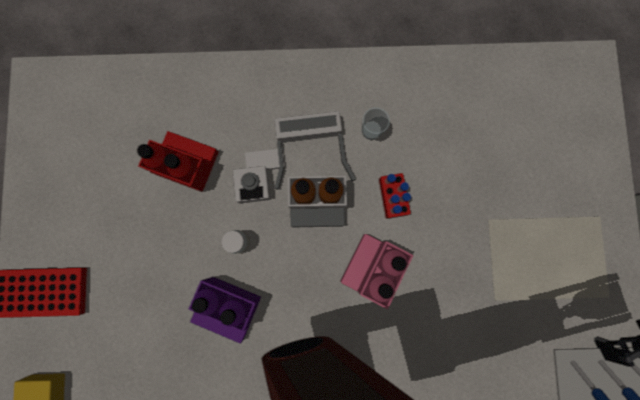

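View pics/side0.png

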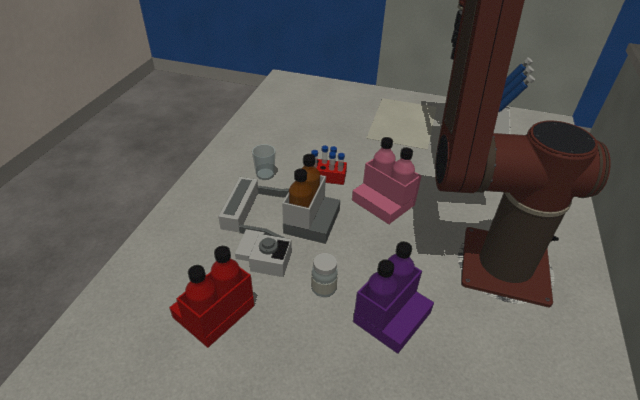

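The top view shows the caddy at about (318,200) with its heel toward the robot, the back stop at (308,125), the rails at (280,160) and (348,160), and the console button at (250,181). The jar is at (235,241) and the pink decoy at (378,270). The side view agrees with this. Next I'll measure them.

Run:
```python
from h import *
z=np.load("top0.npz");p,X=z["p"],z["X"]
def rect(name,u0,u1,v0,v1,z0,z1):
    S=X[v0:v1,u0:u1].reshape(-1,3);C=p[v0:v1,u0:u1].reshape(-1,3)
    m=(S[:,2]>z0)&(S[:,2]<z1);S=S[m]
    if len(S)<5: print(name,len(S));return
    r=cv2.minAreaRect((S[:,:2]*1000).astype(np.float32))
    print(name,len(S),np.round(r[0],1),np.round(r[1],1),round(r[2],2),"z",S[:,2].mean().round(4),"bb",S.min(0).round(3),S.max(0).round(3))
rect("heel",280,358,195,232,.03,.048)
rect("crate",280,358,170,215,.095,.12)
rect("caps",280,358,170,215,.17,.20)
rect("stop",268,350,105,140,.04,.06)
rect("railL",268,292,137,195,.015,.035)
rect("railR",337,360,137,190,.015,.035)
rect("console",228,275,160,208,.042,.054)
rect("button",235,265,168,195,.055,.09)
rect("jar",215,260,225,260,.08,.11)
rect("pink",335,415,230,310,.02,.25)
rect("rack",375,415,170,220,.02,.12)
rect("beaker",358,395,105,142,.02,.12)
```

```text
heel 1101 [487.7   3. ] [136.6  79.5] 88.8 z 0.0406 bb [ 0.448 -0.065  0.03 ] [0.528 0.072 0.048]
crate 402 [530.1   1.8] [138.6  72.7] 89.51 z 0.1082 bb [ 0.493 -0.068  0.095] [0.567 0.071 0.12 ]
caps 339 [529.8   1.8] [95.5 31.7] 88.82 z 0.1895 bb [ 0.513 -0.046  0.172] [0.545 0.05  0.195]
stop 1379 [713.2  21.5] [ 56.7 171.5] 4.69 z 0.0504 bb [ 0.679 -0.065  0.04 ] [0.748 0.108 0.057]
railL 445 [613.7 113.2] [ 52.3 159.2] 73.09 z 0.0228 bb [0.535 0.065 0.015] [0.683 0.13  0.034]
railR 190 [625.8 -74.1] [120.  19.] 15.52 z 0.0245 bb [ 0.568 -0.098  0.015] [ 0.684 -0.06   0.032]
console 762 [562.  173.1] [86.1 85.5] 4.95 z 0.0505 bb [0.517 0.129 0.042] [0.607 0.218 0.054]
button 272 [560.4 172.1] [57.6 61.3] 8.9 z 0.0658 bb [0.533 0.138 0.055] [0.589 0.204 0.077]
jar 395 [414. 210.] [51.3 51.7] 57.02 z 0.095 bb [0.388 0.184 0.08 ] [0.439 0.236 0.1  ]
pink 3149 [ 337.4 -135.5] [118.8 140.2] 61.22 z 0.0961 bb [ 0.25 -0.22  0.02] [ 0.424 -0.051  0.195]
rack 1096 [ 522.3 -199.3] [110.1  60.5] 7.74 z 0.0606 bb [ 0.465 -0.236  0.02 ] [ 0.579 -0.163  0.106]
beaker 522 [ 707.9 -150.3] [66.  68.8] 88.26 z 0.0648 bb [ 0.673 -0.183  0.02 ] [ 0.742 -0.117  0.094]
```

```bash
python3 -m handwheel '[[[0.2,-0.3,-0.5],0,1],[[0.8,-1,-0.5],0,1],[[0.8,-1,-0.5],0,1],[[0.8,-1,-0.5],0,1]]'
python3 -m handwheel '[[[0.4,-0.5,0],0,1],[[0.8,-1,0],0,1],[[0.8,-1,0],0,1],[[0.8,-1,0],0,1]]'
python3 -m handwheel '[[[0.4,-0.5,0],0,1],[[0.8,-1,0],0,1],[[0.8,-1,0],0,1],[[0.8,-1,0],0,1]]'
python3 -m handwheel '[[[0.4,-0.5,0],0.08,1],[[0.8,-1,0],0.163,1],[[0.8,-1,0],0.163,1],[[0.8,-1,0],0.163,1],[[0.8,-1,0],0.163,1]]'
```

```text
t: 0.6
eef_pos: [0.2619, -0.4403, 0.2917]
ee_rot: [3.094, 0.543, 0.001]
wrist_force: [-0.5, 0.3, 0.0]
width: 0.999
grasp_force: 0.0
t: 1.1
eef_pos: [0.311, -0.2969, 0.2912]
ee_rot: [3.094, 0.541, 0.0]
wrist_force: [0.2, -0.3, 0.4]
width: 1.004
grasp_force: 0.0
t: 1.6
eef_pos: [0.361, -0.1523, 0.2913]
ee_rot: [3.094, 0.541, -0.0]
wrist_force: [-0.6, -0.5, 0.8]
width: 1.002
grasp_force: 0.0
t: 2.22
eef_pos: [0.4106, -0.0087, 0.291]
ee_rot: [3.138, 0.136, -0.001]
wrist_force: [-0.4, 1.1, -0.7]
width: 1.0
grasp_force: 0.0
```

```bash
python3 -m handwheel '[[[0,-0.028,0.5],0,1],[[0,-0.028,1],0,1],[[0,-0.028,1],0,1]]'
python3 -m handwheel '[[[0,0,0.5],0,1],[[0,0,0.9],0,1],[[0,0,0.9],0,1],[[0,0,0.9],0,1]]'
python3 - <<'E'
from h import *
p,X=cloud("side");q,Y=cloud("wrist");save("pics/s1.png",np.hstack([cv2.resize(p[100:300,150:470],(400,250)),cv2.resize(q,(400,250))]))
E
```

```text
t: 2.6
eef_pos: [0.4062, -0.0046, 0.167]
ee_rot: [-3.137, -0.134, 0.016]
wrist_force: [0.2, 1.0, 0.2]
width: 0.996
grasp_force: 0.0
t: 3.1
eef_pos: [0.4127, -0.0048, 0.0665]
ee_rot: [3.137, 0.137, 0.006]
wrist_force: [0.3, 0.2, 0.4]
width: 1.002
grasp_force: 0.0
```

View pics/s1.png

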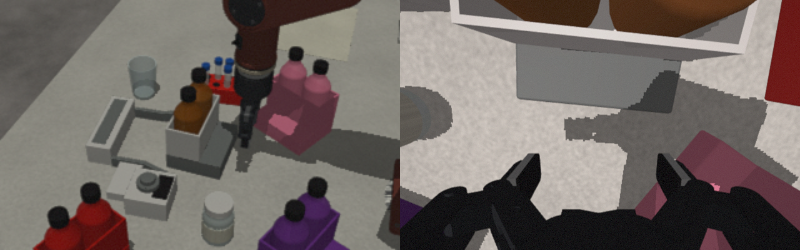

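The left half shows the open gripper just behind the caddy's heel. The right half (wrist) shows the heel's rear edge at about row 105 and both fingers clear of it at (530,165) and (670,165). I'll go down and start pushing.

```bash
python3 -m handwheel '[[[0,0,0.25],0,1],[[0,0,0.48],0,1],[[0,0,0.48],0,1],[[0,0,0.48],0,1]]'
python3 -m handwheel '[[[0.04,0,0],0,1],[[0.08,0,0],0,1],[[0.12,0,0],0,1],[[0.16,0,0],0,1],[[0.2,0,0],0,1],[[0.24,0,0],0,1],[[0.28,0,0],0,1],[[0.3,0,0],0,1]]'
```

```text
t: 3.7
eef_pos: [0.4118, -0.0041, 0.0076]
ee_rot: [3.138, 0.138, 0.004]
wrist_force: [-0.4, -0.4, 0.5]
width: 1.001
grasp_force: 0.0
t: 4.7
eef_pos: [0.4448, -0.0007, 0.0051]
ee_rot: [-3.139, -0.138, 0.005]
wrist_force: [-5.3, -2.2, 2.7]
width: 1.002
grasp_force: 2.7
```

```bash
python3 -m handwheel '[[[0.04,0,0],0,1],[[0.08,0,0],0,1],[[0.12,0,0],0,1],[[0.16,0,0],0,1],[[0.2,0,0],0,1],[[0.24,0,0],0,1],[[0.28,0,0],0,1],[[0.32,0,0],0,1]]'
cat > m.py <<'E'
from h import *
p,X=cloud("top");save("pics/last.png",p)
O=np.array([.6261,.0135]);a=np.radians(5);S=X.copy()
d=X[...,:2]-O;S[...,0]=d[...,0]*np.cos(a)+d[...,1]*np.sin(a);S[...,1]=-d[...,0]*np.sin(a)+d[...,1]*np.cos(a)
sub=S[120:235,275:362].reshape(-1,3);C=sub
def f(n,z0,z1):
    m=(C[:,2]>z0)&(C[:,2]<z1)&(C[:,0]<.058)&(C[:,0]>-.12)&(abs(C[:,1])<.085);r=cv2.minAreaRect((C[m,:2]*1000).astype(np.float32));print(n,np.round(r[0],1),np.round(r[1],1),round(r[2],1),C[m].min(0).round(3),C[m].max(0).round(3))
f("crate",.098,.118);f("caps",.18,.2)
e=bot.state()["eef_pos"][:2]-O;print("tcp",[e[0]*np.cos(a)+e[1]*np.sin(a),-e[0]*np.sin(a)+e[1]*np.cos(a)])
E
python3 m.py
```

```text
t: 5.7
eef_pos: [0.4845, 0.0028, 0.0057]
ee_rot: [-3.139, -0.138, 0.0]
wrist_force: [-3.8, -0.2, -1.7]
width: 0.997
grasp_force: 1.8
crate [-46.4   5.1] [ 67.4 140. ] 0.1 [-0.08  -0.065  0.098] [-0.013  0.075  0.117]
caps [-49.8   5. ] [31.3 96.8] 1.2 [-0.065 -0.043  0.18 ] [-0.033  0.053  0.195]
tcp [np.float64(-0.14116888837156605), np.float64(0.0015951456304129554)]
```

```bash
python3 -m handwheel '[[[0.03,0.01,0],0,1],[[0.06,0.02,0],0,1],[[0.09,0.03,0],0,1],[[0.12,0.04,0],0,1],[[0.15,0.045,0],0,1],[[0.18,0.045,0],0,1],[[0.21,0.045,0],0,1],[[0.24,0.045,0],0,1]]'
python3 m.py
```

```text
t: 6.75
eef_pos: [0.5135, -0.0002, 0.0059]
ee_rot: [3.138, 0.138, -0.0]
wrist_force: [-5.1, -0.9, 1.9]
width: 0.999
grasp_force: 2.6
crate [-6.5 -0.2] [140.4  48.2] 87.8 [-0.033 -0.07   0.098] [0.017 0.07  0.115]
caps [-17.9  -0. ] [94.4 29.7] 84.1 [-0.036 -0.048  0.181] [-0.006  0.047  0.194]
tcp [np.float64(-0.11264876126886034), np.float64(-0.003897954357235313)]
```

```bash
python3 -m handwheel '[[[0.04,0,0],0,1],[[0.08,0,0],0,1],[[0.12,0,0],0,1],[[0.16,0,0],0,1],[[0.2,0,0],0,1],[[0.24,0,0],0,1],[[0.28,0,0],0,1],[[0.28,0,0],0,1]]'
python3 m.py
```

```text
t: 7.8
eef_pos: [0.5477, 0.0028, 0.006]
ee_rot: [3.138, 0.138, 0.003]
wrist_force: [-1.4, 0.1, -1.6]
width: 0.998
grasp_force: 0.6
crate [-22.1  -0.5] [145.4 139.9] 0.2 [-0.095 -0.07   0.098] [0.051 0.07  0.118]
caps [-40.5 -12.1] [152.   91.4] 10.3 [-0.119 -0.049  0.182] [0.029 0.046 0.2  ]
tcp [np.float64(-0.07900208412201201), np.float64(-0.00389449911945541)]
```

View pics/last.png

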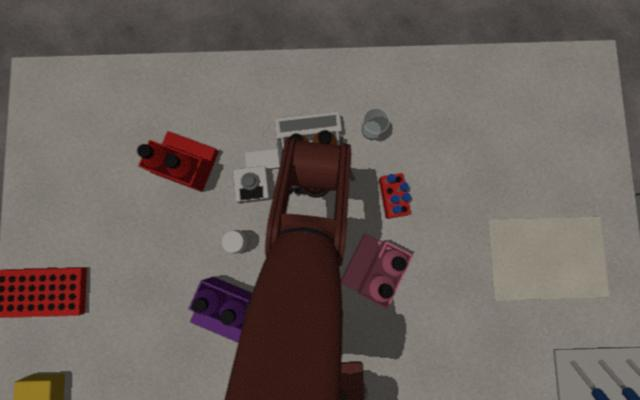

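The top view shows the caddy nearly home against the back stop, at about (315,135) and partly hidden by the arm. The bystanders haven't moved. I'll push the last few mm slowly.

```bash
python3 -m handwheel '[[[0.015,0,0],0,1],[[0.03,0,0],0,1],[[0.045,0,0],0,1],[[0.06,0,0],0,1],[[0.07,0,0],0,1],[[0.075,0,0],0,1],[[0.075,0,0],0,1]]'
python3 -m handwheel '[[[0.005,0,0],0,1],[[0.01,0,0],0,1],[[0.015,0,0],0,1],[[0.02,0,0],0,1],[[0.02,0,0],0,1]]'
```

```text
t: 8.72
eef_pos: [0.5553, 0.0036, 0.006]
ee_rot: [3.138, 0.138, -0.002]
wrist_force: [-5.0, -0.1, 4.0]
width: 1.005
grasp_force: 3.1
t: 9.35
eef_pos: [0.556, 0.0037, 0.0057]
ee_rot: [-3.139, -0.138, 0.008]
wrist_force: [-12.2, -1.3, 8.4]
width: 0.998
grasp_force: 6.0
```

```bash
python3 -m handwheel '[[[0.005,0,0],0,1],[[0.01,0,0],0,1],[[0.015,0,0],0,1],[[0.015,0,0],0,1]]'
python3 -m handwheel '[[[-0.1,0,0],0,1],[[-0.3,0,0],0,1],[[-0.6,0,0],0,1],[[-1,0,0],0,1],[[-1,0,0],0,1],[[-1,0,0],0,1]]'
python3 -m handwheel '[[[0,0,-0.5],0,1],[[0,0,-1],0,1],[[0,0,-1],0,0],[[0,0,-1],0,0]]'
python3 m.py
```

```text
t: 9.85
eef_pos: [0.556, 0.0038, 0.0054]
ee_rot: [-3.138, -0.138, 0.014]
wrist_force: [-19.1, -2.4, 13.9]
width: 1.004
grasp_force: 9.6
t: 10.6
eef_pos: [0.4422, -0.0068, 0.0067]
ee_rot: [3.138, 0.137, 0.006]
wrist_force: [0.5, 0.4, 0.7]
width: 1.0
grasp_force: 0.0
t: 11.1
eef_pos: [0.4419, -0.0066, 0.1265]
ee_rot: [3.138, 0.138, 0.004]
wrist_force: [-1.1, 0.6, -0.7]
width: 0.6
grasp_force: 0.0
crate [21.8  0. ] [140.2  72.3] 90.0 [-0.014 -0.07   0.098] [0.058 0.07  0.118]
caps [22.1 -0.1] [96.1 32.1] 89.4 [ 0.006 -0.048  0.18 ] [0.038 0.048 0.194]
tcp [np.float64(-0.1863331704721958), np.float64(-0.0036790162316593204)]
```

View pics/last.png

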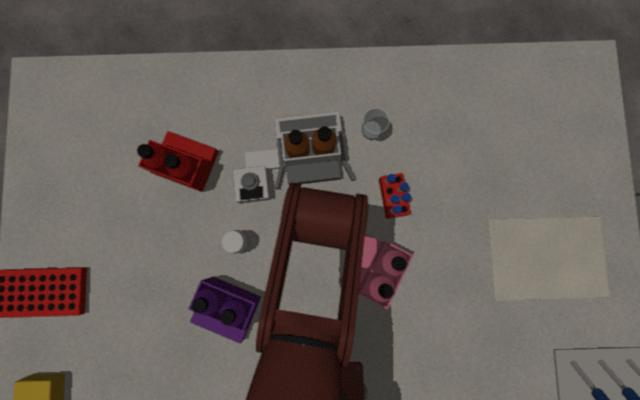

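The caddy is home: the crate centre is at station (21.8, 0.0) mm, expected (22, 0), with about zero yaw. In the picture it sits upright between the rails, and the bystanders are unmoved. Next is the button, at about (250,181).

```bash
python3 -m handwheel '[[[0,0,-0.5],0,0],[[0.2,-0.4,-0.8],0,0],[[0.6,-0.8,-0.8],0,0],[[0.6,-0.8,-0.8],0,0],[[0.6,-0.8,-0.8],0,0]]'
python3 - <<'E'
from h import *
z=np.load("top0.npz");S=z["X"][165:200,232:268].reshape(-1,3)
h,b=np.histogram(S[:,2],np.arange(.045,.085,.002));print(list(zip(b.round(3),h)))
for a in(.058,.062,.066,.07):
    m=(S[:,2]>a)&(np.hypot(S[:,0]-.567,S[:,1]-.174)<.03);T=S[m];print(a,m.sum(),(T.min(0)/2+T.max(0)/2).round(4),np.ptp(T,0).round(3),np.median(T[:,2]))
print(bot.state()["eef_pos"])
E
```

```text
t: 11.78
eef_pos: [0.5029, 0.0957, 0.2196]
ee_rot: [3.138, 0.14, -0.007]
wrist_force: [0.1, -0.6, -0.8]
width: 0.0
grasp_force: 0.0
[(np.float64(0.045), np.int64(24)), (np.float64(0.047), np.int64(133)), (np.float64(0.049), np.int64(247)), (np.float64(0.051), np.int64(249)), (np.float64(0.053), np.int64(121)), (np.float64(0.055), np.int64(26)), (np.float64(0.057), np.int64(9)), (np.float64(0.059), np.int64(30)), (np.float64(0.061), np.int64(48)), (np.float64(0.063), np.int64(45)), (np.float64(0.065), np.int64(14)), (np.float64(0.067), np.int64(7)), (np.float64(0.069), np.int64(18)), (np.float64(0.071), np.int64(46)), (np.float64(0.073), np.int64(29)), (np.float64(0.075), np.int64(7)), (np.float64(0.077), np.int64(0)), (np.float64(0.079), np.int64(0)), (np.float64(0.081), np.int64(0)), (np.float64(0.083), np.int64(0))]
0.058 246 [0.5658 0.1735 0.0676] [0.047 0.044 0.019] 0.06467754410540029
0.062 187 [0.5668 0.1735 0.0695] [0.044 0.044 0.015] 0.0701107302643842
0.066 112 [0.5634 0.1751 0.0715] [0.033 0.034 0.011] 0.07213995883881458
0.07 96 [0.5656 0.1721 0.0735] [0.028 0.028 0.007] 0.07256139512158588
[0.50290828 0.09570699 0.21957267]
```

```bash
python3 -m handwheel '[[[0.4,-0.4,0],0,0],[[0.58,-0.596,0.3],0,0],[[0.58,-0.596,0.7],0,0],[[0.58,-0.596,0.95],0,0],[[0.58,-0.596,0.95],0,0],[[0.58,-0.596,0.95],0,0]]'
python3 - <<'E'
from h import *
print(bot.state()["eef_pos"])
p,X=cloud("side");q,Y=cloud("wrist");save("pics/s2.png",np.hstack([cv2.resize(p[180:305,200:400],(400,250)),cv2.resize(q,(400,250))]))
E
```

```text
t: 12.52
eef_pos: [0.5674, 0.172, 0.1089]
ee_rot: [-3.139, -0.136, -0.002]
wrist_force: [-0.4, 0.4, 0.6]
width: 0.002
grasp_force: 0.0
[0.5673743  0.17202999 0.10888344]
```

View pics/s2.png

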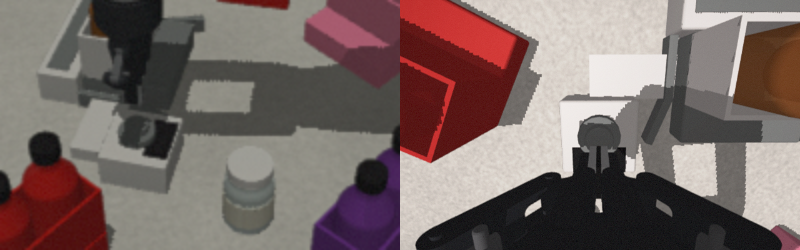

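The shut fingertips stand right above the button, at (135,130) in the left half and (600,135) in the right. I'll press.

```bash
python3 -m handwheel '[[[0,0,0.12],0,0],[[0,0,0.24],0,0],[[0,0,0.27],0,0],[[0,0,0.3],0,0],[[0,0,0.32],0,0],[[0,0,0.34],0,0],[[0,0,0.34],0,0]]'
python3 - <<'E'
from h import *
print(bot.state()["wrist_force"],bot.state()["eef_pos"])
E
```

```text
t: 13.5
eef_pos: [0.567, 0.1729, 0.0672]
ee_rot: [-3.138, -0.138, -0.0]
wrist_force: [-2.0, -0.8, 3.1]
width: 0.0
grasp_force: 1.6
[-2.00410891 -0.82475255  3.13058865] [0.56698528 0.17288444 0.06719677]
```

```bash
python3 -m handwheel '[[[0,0,0.008],0,0],[[0,0,0.016],0,0],[[0,0,0.024],0,0],[[0,0,0.024],0,0]]'
```

```text
t: 14.0
eef_pos: [0.5671, 0.1729, 0.0658]
ee_rot: [3.139, 0.138, 0.001]
wrist_force: [-6.5, -1.1, 14.1]
width: -0.005
grasp_force: 7.2
```

The force rose to 14 N with no further travel, so the button is bottomed. I'll let go and check.

```bash
python3 -m handwheel '[[[0,0,-0.1],0,0],[[0,0,-0.5],0,0],[[0,0,-1],0,0],[[0,0,-1],0,0],[[0,0,-1],0,0]]'
python3 -m handwheel '[[[-0.3,0.3,-0.4],0,0],[[-0.8,0.8,-0.5],0,0],[[-1,1,-0.5],0,0],[[-1,1,-0.5],0,0],[[-1,1,-0.5],0,0]]'
python3 m.py
python3 - <<'E'
from h import *
p,X=cloud("top")
S=X[165:200,232:268].reshape(-1,3);m=(S[:,2]>.066)&(S[:,2]<.09);print("button",m.sum(),np.median(S[m,2]))
for n,u0,u1,v0,v1 in(("jar",215,260,225,260),("rack",375,415,170,220),("beaker",358,395,105,142)):
    T=X[v0:v1,u0:u1].reshape(-1,3);T=T[(T[:,2]>.02)&(T[:,2]<.12)];print(n,T.min(0).round(3),T.max(0).round(3))
E
```

```text
t: 14.62
eef_pos: [0.5668, 0.1727, 0.1839]
ee_rot: [-3.139, -0.138, -0.001]
wrist_force: [-0.6, 0.3, -0.3]
width: -0.001
grasp_force: 0.0
t: 15.25
eef_pos: [0.4574, 0.0427, 0.2428]
ee_rot: [-3.138, -0.136, 0.002]
wrist_force: [0.7, -0.2, 0.4]
width: -0.001
grasp_force: 0.0
crate [21.6 -0. ] [140.   72.4] 89.9 [-0.014 -0.07   0.098] [0.058 0.07  0.118]
caps [22.1 -0.1] [31.6 96.3] 0.2 [ 0.006 -0.048  0.18 ] [0.038 0.048 0.194]
tcp [np.float64(-0.16509974815244105), np.float64(0.04420202695505787)]
button 0 nan
jar [0.399 0.226 0.091] [0.435 0.236 0.102]
rack [ 0.465 -0.236  0.02 ] [ 0.579 -0.163  0.105]
beaker [ 0.673 -0.183  0.02 ] [ 0.743 -0.117  0.096]
  return _methods._mean(a, axis=axis, dtype=dtype,
  ret = ret.dtype.type(ret / rcount)
```

View pics/last.png

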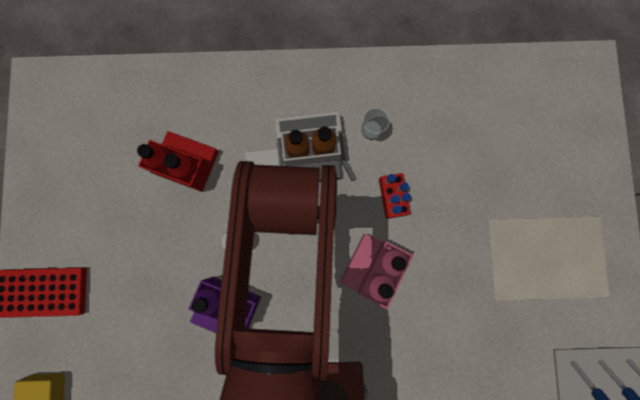

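The caddy is still home and the rack and beaker haven't moved. The arm hides the console at about (250,180), so I'll move aside for one last check.

```bash
python3 -m handwheel '[[[0,0.5,-0.3],0,0],[[0,1,-0.4],0,0],[[0,1,-0.4],0,0],[[0,1,-0.4],0,0]]'
python3 - <<'E'
from h import *
p,X=cloud("top")
S=X[165:200,232:268].reshape(-1,3);m=(S[:,2]>.068)&(S[:,2]<.09);print("button",m.sum(),np.median(S[m,2]))
T=X[225:260,215:260].reshape(-1,3);T=T[(T[:,2]>.08)&(T[:,2]<.11)];print("jar",T.min(0).round(3),T.max(0).round(3))
E
```

```text
t: 15.85
eef_pos: [0.4686, -0.0762, 0.2911]
ee_rot: [-3.137, -0.137, 0.002]
wrist_force: [-0.3, 1.2, -0.1]
width: 0.001
grasp_force: 0.0
button 104 0.07227794039517114
jar [0.388 0.184 0.081] [0.439 0.236 0.102]
```

```bash
python3 -c "
from cell import bot
print(bot.hand_in())"
```

```text
the job is handed in; nothing more can be done
None
```

I pushed the caddy upright until it was home against the back stop, pressed the start button fully down and let it spring back, left the rack, beaker and jar where they were, and handed the job in at about 16 s.

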